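# Find the true tray-rocker beam on the knife edge

### The job

One of the two black tray-rocker beams has a weight hidden off-centre. Try them by laying a beam by its middle across the blunt knife edge of the steel stand, lengthwise with the stand's long base plate: the true beam stays level, the lopsided one tips. Finish with the true beam balancing level and centred on the knife edge, and the lopsided one lying flat in the big white developing tray.

Things in the scene. Friction and masses are not known exactly. Their poses are not given: they have to be found in the camera images.
- beam_1_center (a point): Centre (half-way up) of one of two outwardly identical black plastic rocker beams: straight bar 180 mm long (x) x 36 wide (y) x 30 high (z up), starting flat on the bench. One beam, beam_1 or beam_2 at random, weighs 0.25 kg with its centre of mass about 29 mm off its middle lengthwise and can turn in a weak grip; the other weighs 0.13 kg and is centred within 2 mm.
- beam_2_center (a point): The other beam: same shape, size and axes as beam_1. Point at its centre, half-way up. Which of the two is lopsided changes from start to start; nothing outside shows it.
- edge (a point): Middle of the blunt top of the dark steel blade on the steel base plate (200 x 80 x 8 mm, fixed). Top is flat, 20 mm along x, 30 mm along y (narrower than a beam), 36 mm above the bench. x runs along the plate, as a beam on it should; z up. A level beam has its centre 15 mm above. Laid by its middle within 8 mm, the true beam stays; the lopsided one tips about 20 degrees and stays leaning, one end on the plate.
- tray_in (a point): Centre of the inner floor of the fixed, big white developing tray, for the lopsided beam. Outside 250 mm (x) x 170 mm (y) x 45 mm high, walls 4 mm thick, floor about 4 mm above the bench; z up. The smaller grey tray nearby is not part of the job.
Not all that is in view belongs to the job. What is shaped like the part that bears beam_1_center but blue is not meant.

How it is judged:
By the outcome, as a careful person would: the job done as asked, in the order asked, and still so for the second after the job is handed in, with the robot touching nothing.
It also fails if it takes over 72 s, if anything falls off the work surface, if the arm or the gripper's body presses on something with over 40 N, if the wrist force passes 120 N, or if a joint passes its speed limit or range.

### The arm

A 6-joint arm with a two-finger parallel gripper is mounted at the origin on the work surface. World frame = base frame: x ahead of the robot, y to its left, z up, the work surface at z = 0. Lengths are in m, angles in rad, forces in N, time in s.
With the tool pointing down it reaches from about 0.425 to 0.925 m from the base axis. Payload 12.5 kg.
Tool frame: the origin (TCP) lies at the very end of the fingers, on their centre line; the grasp point (between the pads) lies 19 mm behind it; z points along the fingers, y is the line along which they close (so a half turn about z gives the same grasp; the last joint's range is limited). The gripper opens to 85 mm and grips with 20 to 120 N. Pads are 22 mm wide; open, the fingers measure 114 mm over their backs; the gripper's body (76 mm by 85 mm) begins 54 mm behind the grasp point. The pads swing forward as they close: fully open they stand 13 mm farther back than shut.
Start: joints at [-1.414, 0.491, 1.559, -0, 1.092, -0.106], TCP at [0.162, -0.604, 0.231] pointing down, gripper open.
Joint ranges: [-3.1, 3.1], [-0.84, 2.19], [0.05, 2.79], [-1.13, 4.28], [0.06, 2.93], [-2.69, 2.69]. Speed limits (rad/s): [2.22, 2.22, 2.79, 3.14, 3.14, 3.14].

### API

Orientations are given as a unit quaternion [w, x, y, z].
In Python, from bench import r, cams, order gives the robot as it stands. The module is installed in compiled form; this text tells all that it offers.
- The arm moves only by the tool carry_out, never from a script. Its argument "moves" is a list that holds one entry, the list of rows, each a list of 6 numbers: the shift along the tool's x, y, z in cm, then the turn, a rotation vector about the tool's x, y, z in degrees. A call has 1 to 10 rows; each row is the pose to reach, as a shift and turn from the pose commanded when the call began, along the tool's axes at that moment; what a row does not reach only later rows make up. A row lasts 1/8 s, in which the tool goes at most 62.5 mm and 10.7 degrees, less where a joint would pass 70% of its speed; a pose out of reach is approached as far as the arm can. A call with a gripper value outside its range is refused whole. "grip" is the finger opening in cm, from 0 to 8.54, set as the call begins (left out, the last holds). The fingers move at their own pace and stop on an object; "newtons" is the grip in N (left out, the last holds). Time passes only in rows, so rows that repeat a pose let the fingers close. It gives the time, the measured TCP pose, the force, the opening and the grip force at its end, in the units of the state.
- r.observe(): the state, without advancing time (a new reading comes with each control period).
- cams.read_camera(name): name is "scene" or "side" or "wrist"; returns a dict with "image" (400x640x3 uint8, red, green, blue), "depth" (400x640 float32, m along the optical axis (not along the pixel's ray), 0 where there is no reading), "intrinsics" (3x3 intrinsics, pixels), "xyz" and "rotation" of the camera in the world. Camera axes: x right, y down, z forward; pixel columns grow to the right and rows downward; lengths in m; the calibration is good to about 2 mm. A picture is of the moment at which its call begins.
- order.job_done(): hands the job in; it is judged then, once.
The state is a dict: "time_s": time; "joints": joint angles; "qd": joint speeds; "tau": joint torques, N m; "eef_pos": TCP position; "tcp_rot": TCP orientation; "wrist_force": force on the tool from outside, world axes, zero at the start; "ft_torque": the same for the moment, N m; "opening": opening from 0.0 (shut) to 1.0 (fully open); "gripper_force": force on a finger pad.
Only numpy, scipy, OpenCV 4.12 (cv2) and the standard library are available. Lean on these libraries where they do the work, as an engineer would, in place of code of your own. Each camera call takes 0.05 s, during which the arm holds its last target. There are 200 camera calls.

## Working session

There is one attempt and no reset: what is moved stays moved. The work goes in short steps, Python scripts to look and compute and a tool call to move; the robot and the scene stay as the last step left them, time stands still between calls to the robot, and variables do not carry over. Pictures are saved under pics/ and viewed, at most 10 in all, crops included, and the job is handed in when it is done.

Besides the shell and the picture viewer there is one more tool, called after ">>>" as name(argument=value, ...), one argument or row to a line, values as JSON. carry_out: Moves the arm, as the interface text tells. Its arguments: {"type":"object","properties":{"moves":{"type":"array","items":{"type":"array","items":{"type":"array","items":{"type":"number"}}}},"grip":{"type":"number"},"newtons":{"type":"number"}},"required":["moves"]}

```bash
mkdir -p pics; python3 - <<'E'
from bench import r,cams,order
import cv2,numpy as np,pickle
s=r.observe();print({k:np.round(v,3).tolist() for k,v in s.items()})
D={}
for n in("scene","side"):
    c=cams.read_camera(n);D[n]=c
    cv2.imwrite(f"pics/{n}0.png",c["image"][:,:,::-1]);print(n,c["xyz"],np.round(c["rotation"],3).tolist(),c["intrinsics"].tolist(),(c["depth"]>0).mean())
pickle.dump(D,open("d0.pkl","wb"))
E
```

```text
{'time_s': 0.0, 'joints': [-1.414, 0.492, 1.559, 0.0, 1.092, -0.106], 'qd': [-0.001, 0.0, 0.002, -0.001, -0.001, -0.0], 'tau': [-0.0, -61.845, -26.159, -0.0, 0.004, 0.0], 'eef_pos': [0.162, -0.603, 0.231], 'tcp_rot': [-0.001, 0.991, 0.131, -0.0], 'wrist_force': [0.792, -0.158, 0.025], 'ft_torque': [-0.013, -0.068, -0.011], 'gripper_force': 0.0, 'opening': 1.002}
scene [0.92000041 0.29649217 0.8574317 ] [-0.11, 0.386, 0.882, -0.246] [[410.70739690916173, 0.0, 316.0713257640288], [0.0, 410.70739690916173, 191.78316251846266], [0.0, 0.0, 1.0]] 0.9958515625
side [0.21576581 1.05542113 0.88136392] [0.071, -0.152, 0.877, -0.449] [[477.77865386972866, 0.0, 325.68626004361244], [0.0, 477.77865386972866, 197.84849355604078], [0.0, 0.0, 1.0]] 0.99596484375
```

View pics/scene0.png

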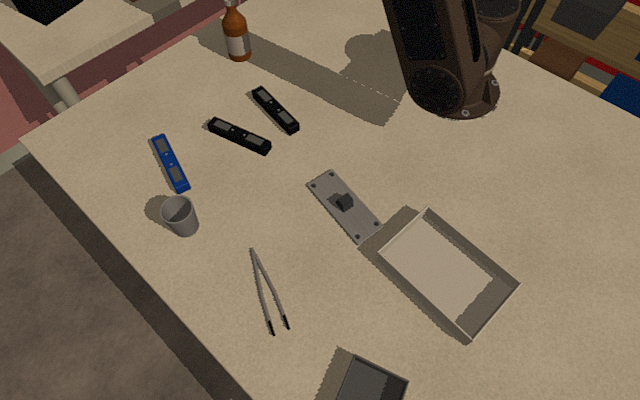

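View pics/side0.png

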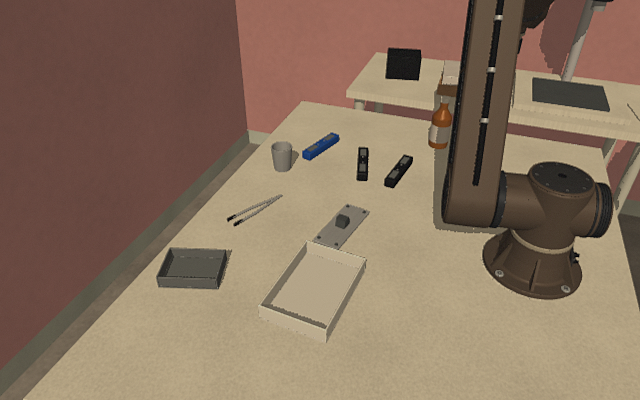

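In the scene view, black beams sit at about (240,135) and (276,110), with a similarly shaped blue one at (170,162), which is the decoy. The stand is at (343,205), the white tray at (450,270), and the grey tray, not part of the job, at (370,380). I'll measure and confirm these with a crop.

```bash
cat > h.py <<'E'
import numpy as np,cv2
from scipy.spatial.transform import Rotation as R
def rot(q): return R.from_quat(np.r_[q[1:],q[0]]) 
def cloud(c):
    K=c["intrinsics"];d=c["depth"];v,u=np.mgrid[:400,:640]
    p=np.stack([(u-K[0,2])/K[0,0]*d,(v-K[1,2])/K[1,1]*d,d],-1)
    return rot(c["rotation"]).apply(p.reshape(-1,3)).reshape(400,640,3)+c["xyz"]
def ray(c,uv,z):
    K=c["intrinsics"];uv=np.atleast_2d(uv).astype(float)
    d=rot(c["rotation"]).apply(np.c_[(uv-K[[0,1],2])/K[0,0],np.ones(len(uv))])
    return c["xyz"]+d*((z-c["xyz"][2])/d[:,2])[:,None]
def rect(P):
    (c,(w,h),a)=cv2.minAreaRect((P[:,:2]*1000).astype(np.float32))
    if w<h: w,h,a=h,w,a+90
    return np.round(c,1),np.round([w,h],1),round((a+90)%180-90,1)
E
python3 - <<'E'
import pickle;from h import *
D=pickle.load(open("d0.pkl","rb"))
for n in D:
    c=D[n];P=cloud(c);I=c["image"].astype(int);z=P[...,2]
    inb=(P[...,0]>.3)&(P[...,0]<1.3)&(abs(P[...,1])<.8)|((P[...,1]<-.3)|(P[...,1]>.3))&(P[...,0]>-.1)&(P[...,0]<1.2)&(abs(P[...,1])<.9)
    for nm,m in [("top30",(z>.024)&(z<.034)),("base8",(z>.0055)&(z<.0125)),("edge36",(z>.0335)&(z<.039)),("rim45",(z>.039)&(z<.049))]:
        m=(m&inb).astype(np.uint8)
        k,L,st,ce=cv2.connectedComponentsWithStats(m,connectivity=8)
        for i in range(1,k):
            if st[i,4]>25: Q=P[L==i]; print(n,nm,np.round(ce[i]),st[i,4],*rect(Q),"medz",np.round(np.median(Q[:,2]),4),I[L==i].mean(0).round())
c=D["scene"];cv2.imwrite("pics/crop.png",cv2.resize(c["image"][75:250,135:400,::-1],None,fx=3,fy=3,interpolation=2))
E
```

```text
scene top30 [240.  52.] 66 [ 342.8 -540.4] [66.5 25.9] -36.3 medz 0.0288 [101.  87.  74.]
scene top30 [275. 107.] 655 [ 423.4 -308.5] [180.8  35.9] 81.6 medz 0.0286 [36. 34. 31.]
scene top30 [239. 133.] 759 [ 551.3 -312.8] [181.1  39. ] -76.1 medz 0.0285 [38. 36. 32.]
scene top30 [170. 161.] 850 [ 724.9 -374.1] [181.8  35.2] 72.8 medz 0.0286 [38. 55. 87.]
scene top30 [345. 202.] 57 [516.9  22. ] [30.5 25.4] -12.7 medz 0.0308 [46. 45. 43.]
scene top30 [179. 212.] 60 [ 801.2 -232.8] [48.8 16.7] -11.0 medz 0.0292 [69. 65. 59.]
scene top30 [460. 244.] 340 [495.2 290.8] [242.7 157.8] 85.2 medz 0.0291 [94. 86. 73.]
scene top30 [425. 300.] 236 [585.  283.9] [248.1   3.2] 85.4 medz 0.029 [83. 75. 64.]
scene top30 [382. 370.] 149 [755.2 310.2] [110.5  22.3] -76.7 medz 0.0322 [72. 67. 60.]
scene base8 [246. 145.] 80 [ 560.  -287.6] [144.3  30.1] -64.0 medz 0.0091 [8. 7. 8.]
scene base8 [345. 206.] 1873 [517.2  21.4] [199.6  80.4] 78.8 medz 0.0073 [104.  97.  88.]
scene base8 [184. 189.] 28 [ 750.2 -290.3] [34.4  4.3] -15.3 medz 0.0085 [17. 43. 88.]
scene base8 [182. 216.] 30 [ 801.4 -235.5] [3
[... 4020 characters left out ...]

side edge36 [199. 249.] 61 [826.3 277.2] [103.3   8.7] 19.5 medz 0.0354 [117. 110.  94.]
side edge36 [345. 255.] 51 [464.3 171.5] [81.1  6.9] -4.2 medz 0.0367 [187. 171. 141.]
side edge36 [271. 291.] 36 [588.6 353. ] [87.5  2.7] 85.2 medz 0.0361 [116. 106.  89.]
side edge36 [288. 319.] 65 [523.3 414.5] [101.9   4.3] -4.9 medz 0.0364 [187. 171. 141.]
side edge36 [317. 330.] 33 [447.2 420.3] [41.  9.] 5.9 medz 0.0366 [183. 167. 138.]
side rim45 [438. 138.] 48 [ 329.8 -537.8] [69.8 35.9] 5.9 medz 0.0446 [119. 107.  91.]
side rim45 [282. 161.] 46 [ 800.  -193.7] [63.9 35. ] 26.4 medz 0.0431 [112. 105.  93.]
side rim45 [312. 286.] 816 [502.6 291.5] [256.3 172.4] 85.2 medz 0.0446 [172. 159. 132.]
```

View pics/crop.png

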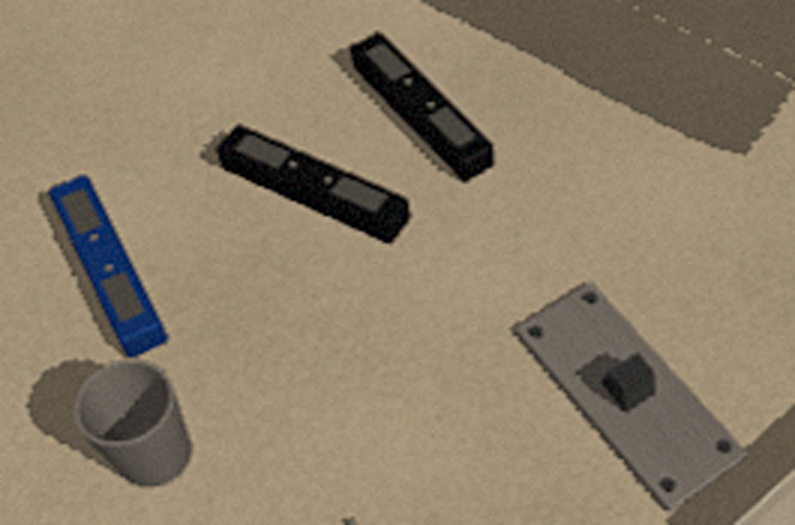

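The two plain black beams at crop (310,183) and (422,107) are the right ones, and the blue one is excluded. Beam A is the one nearer the base, at (424,-308) mm. Next I'll hover over it.

```bash
cat > go.py <<'E'
import sys;from h import *
from bench import r
s=r.observe();Rt=rot(s["tcp_rot"]);p=np.array(s["eef_pos"])
print("pos",np.round(p,4),"t",round(s["time_s"],2),"op",round(s["opening"],3),"gf",round(s["gripper_force"],1),"F",np.round(s["wrist_force"],1),"T",np.round(s["ft_torque"],3))
for a in sys.argv[1:]:
    x,y,z,f=map(float,a.split(","))   # mm, deg of tool x
    f=np.radians(f);T=R.from_matrix(np.array([[np.cos(f),np.sin(f),0],[np.sin(f),-np.cos(f),0],[0,0,-1]]).T)
    d=Rt.inv().apply(np.array([x,y,z])/1000-p)*100;w=np.degrees((Rt.inv()*T).as_rotvec())
    print(a,np.round(d,2).tolist(),np.round(w,1).tolist())
E
python3 go.py 424,-308.3,120,81.3
```

```text
pos [ 0.1624 -0.6033  0.2308] t 0.1 op 1.002 gf 0.0 F [-0.8  0.3  0.9] T [-0.045 -0.019 -0.008]
424,-308.3,120,81.3 [32.93, -21.68, 11.1] [-0.0, -0.0, -66.2]
```

```bash
python3 go.py 270,-400,235,60 424,-308.3,100,81.3
```

```text
pos [ 0.1624 -0.6033  0.2308] t 0.1 op 1.002 gf 0.0 F [-0.8  0.3  0.9] T [-0.045 -0.019 -0.008]
270,-400,235,60 [15.68, -16.84, -0.4] [-0.1, -0.0, -44.9]
424,-308.3,100,81.3 [32.93, -21.68, 13.1] [-0.0, -0.0, -66.2]
```

>>> carry_out(
  moves=[
    [[4,-4.2,0,0,0,-10],[8,-8.4,0,0,0,-20],[12,-12.6,0,0,0,-30],[15.7,-16.8,0,0,0,-40],[20,-18,2,0,0,-50],[26,-20,6,0,0,-60],[31,-21.3,10,0,0,-66.2],[32.9,-21.7,13.1,0,0,-66.2],[32.9,-21.7,13.1,0,0,-66.2],[32.9,-21.7,13.1,0,0,-66.2]],
  ],
  grip=8.5,
  newtons=100,
)

```text
time_s: 1.35
eef_pos: [0.4235, -0.3088, 0.1007]
tcp_rot: [0.0, 0.759, 0.651, -0.0]
wrist_force: [0.1, 0.0, 0.5]
opening: 0.994
gripper_force: 0.0
```

```bash
python3 go.py 424,-308.3,3,81.3;python3 - <<'E'
from bench import cams;import cv2;from h import *
c=cams.read_camera("wrist");P=cloud(c);z=P[...,2]
m=((z>.024)&(z<.035)).astype(np.uint8);k,L,st,ce=cv2.connectedComponentsWithStats(m)
for i in range(1,k):
    if st[i,4]>300: print(st[i],*rect(P[L==i]))
cv2.imwrite("pics/w1.png",c["image"][:,:,::-1])
E
```

```text
pos [ 0.4235 -0.3088  0.1007] t 1.35 op 0.994 gf 0.0 F [0.1 0.  0.5] T [-0.011 -0.003  0.025]
424,-308.3,3,81.3 [0.06, 0.04, 9.77] [-0.0, 0.0, -0.0]
[  438    51   115   251 13848] [ 551.4 -314.2] [180.2  36.5] -75.7
[  289    75    58   246 12656] [ 424.4 -309.8] [178.2  36.2] 81.2
```

>>> carry_out(
  moves=[
    [[0,0.1,4,0,0,0],[0,0.1,7,0,0,0],[0,0.1,9,0,0,0],[0,0.1,9.7,0,0,0],[0,0.1,9.7,0,0,0]],
  ],
)

```text
time_s: 2.02
eef_pos: [0.4246, -0.3094, 0.0041]
tcp_rot: [0.0, 0.759, 0.651, 0.0]
wrist_force: [-0.1, -0.8, 0.9]
opening: 0.998
gripper_force: 0.0
```

>>> carry_out(
  moves=[
    [[0,0,0,0,0,0],[0,0,0,0,0,0],[0,0,0,0,0,0],[0,0,0,0,0,0],[0,0,0,0,0,0],[0,0,0,0,0,0],[0,0,-2,0,0,0],[0,0,-6,0,0,0],[0,0,-10,0,0,0],[0,0,-10,0,0,0]],
  ],
  grip=2,
  newtons=100,
)

```text
time_s: 3.28
eef_pos: [0.4255, -0.3093, 0.1057]
tcp_rot: [0.002, 0.759, 0.651, 0.0]
wrist_force: [-1.0, 0.3, -2.2]
opening: 0.403
gripper_force: 100.9
```

```bash
python3 go.py 517.3,21.5,100,78.8;python3 - <<'E'
from bench import cams;import cv2;from h import *
for n in("side","scene"):
    c=cams.read_camera(n);P=cloud(c);z=P[...,2]
    m=((c["image"].max(2)<95)&(z>.06)&(z<.17)&(abs(P[...,0]-.424)<.1)&(abs(P[...,1]+.309)<.12)).astype(np.uint8)
    Q=P[m>0]; b=np.array([np.cos(np.radians(81.3)),np.sin(np.radians(81.3))]); t=(Q[:,:2]-[.424,-.309])@b
    for lo in np.arange(-.1,.1,.02):
        q=Q[(t>=lo)&(t<lo+.02)]
        if len(q): print(n,round(lo,2),len(q),np.percentile(q[:,2],[5,50,95]).round(4))
E
```

```text
pos [ 0.4255 -0.3093  0.1057] t 3.27 op 0.403 gf 100.9 F [-1.   0.3 -2.2] T [-0.096  0.005 -0.006]
517.3,21.5,100,78.8 [34.1, 4.05, 0.49] [0.2, 0.2, 2.5]
side -0.1 3 [0.1306 0.1316 0.1345]
side -0.08 13 [0.1304 0.1337 0.1362]
side -0.06 11 [0.1112 0.1327 0.1357]
side -0.04 19 [0.1314 0.1346 0.1362]
side -0.02 60 [0.1315 0.1401 0.1682]
side 0.0 183 [0.1181 0.1533 0.1683]
side 0.02 42 [0.1143 0.1331 0.1362]
side 0.04 39 [0.1092 0.1329 0.1351]
side 0.06 40 [0.1113 0.1324 0.1353]
side 0.08 102 [0.1071 0.1219 0.1341]
scene -0.1 2 [0.1287 0.1289 0.1291]
scene -0.08 8 [0.1275 0.1289 0.1304]
scene -0.06 15 [0.1257 0.1285 0.1308]
scene -0.04 9 [0.127  0.1283 0.1299]
scene -0.02 129 [0.1252 0.1423 0.1655]
scene 0.0 356 [0.1146 0.1442 0.1678]
scene 0.02 111 [0.1065 0.1283 0.1311]
scene 0.04 118 [0.1062 0.1277 0.1301]
scene 0.06 117 [0.108  0.1278 0.1307]
scene 0.08 142 [0.1057 0.1214 0.1294]
```

>>> carry_out(
  moves=[
    [[5,0.6,0,0,0,0],[11,1.3,0,0,0,1],[17,2,0,0,0,1],[23,2.7,0,0,0,2],[28,3.4,0,0,0,2.5],[32,3.8,1,0,0,2.5],[34.1,4.05,2,0.2,0.2,2.5],[34.1,4.05,2.5,0.2,0.2,2.5],[34.1,4.05,2.5,0.2,0.2,2.5],[34.1,4.05,2.5,0.2,0.2,2.5]],
  ],
)

```text
time_s: 4.62
eef_pos: [0.5164, 0.0213, 0.0782]
tcp_rot: [-0.003, 0.773, 0.634, 0.0]
wrist_force: [-0.5, -0.3, -2.6]
opening: 0.403
gripper_force: 100.9
```

```bash
python3 go.py 517.3,21.5,40,78.8;python3 - <<'E'
from bench import cams;import cv2;from h import *
c=cams.read_camera("scene");P=cloud(c);z=P[...,2]
m=((z>.095)&(z<.112)&(abs(P[...,0]-.517)<.1)&(abs(P[...,1]-.02)<.13));print(*rect(P[m]),np.median(z[m]))
cv2.imwrite("pics/s1.png",cv2.resize(c["image"][100:300,230:470,::-1],None,fx=3,fy=3))
E
```

```text
pos [0.5164 0.0213 0.0782] t 4.62 op 0.403 gf 100.9 F [-0.5 -0.3 -2.6] T [-0.11   0.013 -0.029]
517.3,21.5,40,78.8 [0.02, 0.1, 3.82] [-0.2, -0.2, -0.1]
[516.1  21.4] [179.9  61.1] 86.6 0.10261385883460922
```

View pics/s1.png

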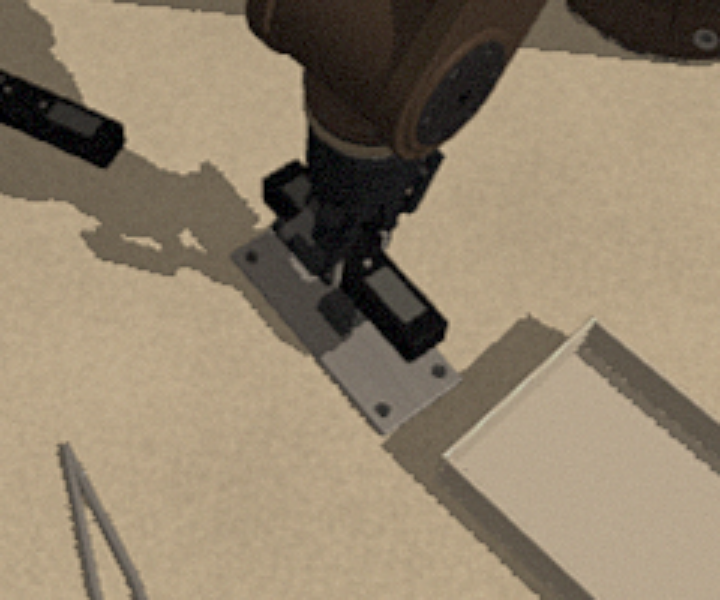

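The picture shows beam A held over the stand, crossing at crop (340,260) and aligned with the plate, and its length measures as centred. I'll lower it slowly.

>>> carry_out(
  moves=[
    [[0,0.1,1.5,0,0,0],[0,0.1,2.8,0,0,0],[0,0.1,3.4,0,0,0],[0,0.1,3.6,0,0,0],[0,0.1,3.75,0,0,0],[0,0.1,3.75,0,0,0]],
  ],
)

```text
time_s: 5.42
eef_pos: [0.5175, 0.0222, 0.0409]
tcp_rot: [-0.002, 0.773, 0.634, 0.0]
wrist_force: [-0.4, -0.5, -2.1]
opening: 0.404
gripper_force: 100.9
```

>>> carry_out(
  moves=[
    [[0,0,0.05,0,0,0],[0,0,0.1,0,0,0],[0,0,0.1,0,0,0]],
  ],
)

```text
time_s: 5.8
eef_pos: [0.5176, 0.0222, 0.0402]
tcp_rot: [-0.002, 0.773, 0.634, 0.0]
wrist_force: [-0.5, 1.5, 5.1]
opening: 0.403
gripper_force: 101.9
```

>>> carry_out(
  moves=[
    [[0,0,0,0,0,0],[0,0,0,0,0,0],[0,0,0,0,0,0],[0,0,0,0,0,0],[0,0,0,0,0,0],[0,0,0,0,0,0],[0,0,0,0,0,0],[0,0,0,0,0,0]],
  ],
  grip=6,
)

```text
time_s: 6.8
eef_pos: [0.5174, 0.0221, 0.0398]
tcp_rot: [-0.002, 0.773, 0.634, 0.0]
wrist_force: [0.7, 0.7, 0.5]
opening: 0.702
gripper_force: 0.0
```

```bash
cat > tilt.py <<'E'
from bench import cams;from h import *
import sys
# top profile of beam lying on the stand: height against distance along the plate
f=np.radians(78.8);b=np.array([np.cos(f),np.sin(f)]);n=np.array([-b[1],b[0]])
for cam in("side","scene"):
    c=cams.read_camera(cam);P=cloud(c);q=P.reshape(-1,3);d=q[:,:2]-[.5173,.0215];t=d@b;w=d@n
    k=(abs(w)<.012)&(abs(t)<.1)&(q[:,2]>.013)&(q[:,2]<.13)&(abs(t)>.025)
    print(cam,[(round(lo,2),round(float(np.percentile(q[k&(t>=lo)&(t<lo+.02),2],60)),4)) for lo in np.arange(-.1,.1,.02) if (k&(t>=lo)&(t<lo+.02)).sum()>3])
cv2.imwrite("pics/%s.png"%sys.argv[1],cv2.resize(c["image"][100:300,230:470,::-1],None,fx=3,fy=3))
E
python3 tilt.py t1; python3 go.py
```

```text
side [(np.float64(0.02), 0.0621), (np.float64(0.04), 0.0561), (np.float64(0.06), 0.0482), (np.float64(0.08), 0.0398)]
scene [(np.float64(-0.08), 0.0954), (np.float64(-0.06), 0.091), (np.float64(0.02), 0.0588), (np.float64(0.04), 0.0523), (np.float64(0.06), 0.0453), (np.float64(0.08), 0.0382)]
pos [0.5174 0.0221 0.0398] t 6.9 op 0.702 gf 0.0 F [0.3 0.  0. ] T [ 0.036  0.058 -0.009]
```

Beam A is lopsided: it tips about 19° towards the tray end. I'll tilt the tool to match and re-grip it.

>>> carry_out(
  moves=[
    [[0.5,0,0,0,-7,0],[1.0,0,0,0,-14,0],[1.1,0,0,0,-19.5,0],[1.1,0,0,0,-19.5,0],[1.1,0,0,0,-19.5,0]],
  ],
)

```text
time_s: 7.52
eef_pos: [0.5194, 0.0329, 0.0397]
tcp_rot: [0.104, 0.762, 0.626, -0.13]
wrist_force: [0.5, 0.1, 0.2]
opening: 0.702
gripper_force: 0.0
```

>>> carry_out(
  moves=[
    [[0,0,0,0,0,0],[0,0,0,0,0,0],[0,0,0,0,0,0],[0,0,0,0,0,0],[0,0,0,0,0,0]],
  ],
  grip=2,
  newtons=110,
)

```text
time_s: 8.15
eef_pos: [0.5196, 0.0325, 0.0403]
tcp_rot: [0.105, 0.762, 0.625, -0.131]
wrist_force: [-1.0, -0.4, 5.3]
opening: 0.399
gripper_force: 108.8
```

```bash
python3 go.py 517,22,140,78.8 501,291,140,85.3
```

```text
pos [0.5196 0.0325 0.0403] t 8.15 op 0.399 gf 108.8 F [-1.  -0.4  5.3] T [-0.143  0.233 -0.06 ]
517,22,140,78.8 [-4.31, -0.08, -9.06] [-0.2, 19.3, -0.1]
501,291,140,85.3 [20.3, -6.92, -17.65] [-1.3, 19.3, -6.5]
```

>>> carry_out(
  moves=[
    [[-1,0,-2.8,0,0,0],[-2.6,0,-7,0,6,0],[-3.3,0,-9.4,0,12,0],[1,-1.5,-11,0,19.3,0],[6,-2.8,-12.7,0,19.3,-2],[11,-4,-14.4,-0.5,19.3,-3],[16,-5.5,-16.2,-1,19.3,-5],[21.2,-6.9,-18,-1.3,19.3,-6.5],[21.2,-6.9,-18,-1.3,19.3,-6.5],[21.2,-6.9,-18,-1.3,19.3,-6.5]],
  ],
)

```text
time_s: 9.4
eef_pos: [0.5026, 0.3004, 0.1394]
tcp_rot: [-0.0, 0.735, 0.678, -0.0]
wrist_force: [-0.2, 0.4, -2.7]
opening: 0.402
gripper_force: 110.4
```

```bash
python3 go.py 501,301,8,85.3;python3 - <<'E'
from bench import cams;import cv2;from h import *
c=cams.read_camera("scene");P=cloud(c);z=P[...,2]
cv2.imwrite("pics/s2.png",cv2.resize(c["image"][150:350,330:570,::-1],None,fx=3,fy=3))
E
```

```text
pos [0.5026 0.3004 0.1394] t 9.4 op 0.402 gf 110.4 F [-0.2  0.4 -2.7] T [-0.053  0.022  0.06 ]
501,301,8,85.3 [0.04, -0.15, 13.14] [-0.1, -0.0, 0.1]
```

View pics/s2.png

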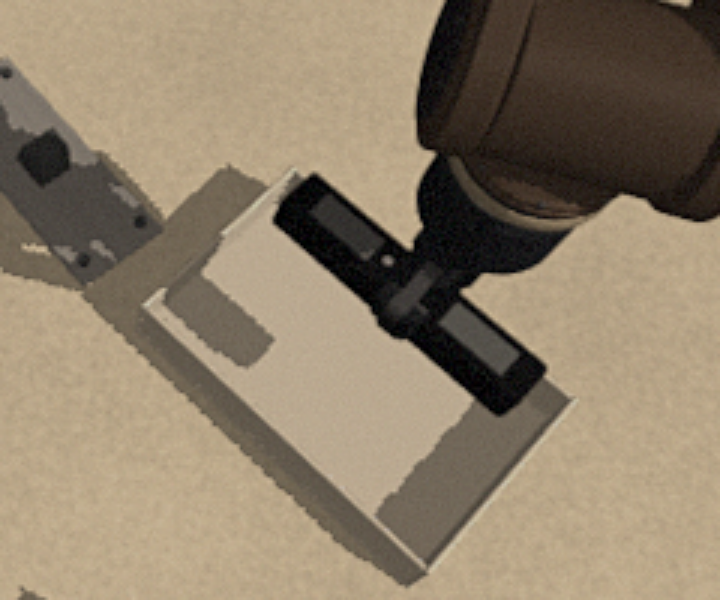

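The picture shows the lopsided beam held level above the tray, from crop (315,180) to (520,410). I'll lower it and release.

>>> carry_out(
  moves=[
    [[0,-0.15,5,0,0,0],[0,-0.15,9.5,0,0,0],[0,-0.15,11.8,0,0,0],[0,-0.15,12.6,0,0,0],[0,-0.15,12.9,0,0,0],[0,-0.15,12.9,0,0,0]],
  ],
)

```text
time_s: 10.2
eef_pos: [0.5019, 0.301, 0.0117]
tcp_rot: [-0.0, 0.735, 0.678, 0.001]
wrist_force: [0.3, 0.6, -1.9]
opening: 0.406
gripper_force: 111.0
```

>>> carry_out(
  moves=[
    [[0,0,0.1,0,0,0],[0,0,0.1,0,0,0],[0,0,0.1,0,0,0],[0,0,0.1,0,0,0],[0,0,0.1,0,0,0],[0,0,-3,0,0,0],[0,0,-8,0,0,0],[0,0,-13,0,0,0],[0,0,-13,0,0,0]],
  ],
  grip=6.5,
)

```text
time_s: 11.32
eef_pos: [0.5027, 0.3017, 0.1444]
tcp_rot: [0.001, 0.735, 0.678, 0.003]
wrist_force: [0.0, 0.5, -0.3]
opening: 0.762
gripper_force: 0.0
```

```bash
python3 go.py 551.7,-313.5,100,104.4;python3 - <<'E'
from bench import cams;import cv2;from h import *
c=cams.read_camera("wrist");P=cloud(c);z=P[...,2]
m=((z>.025)&(z<.040)&(c["image"].max(2)<90)).astype(np.uint8);k,L,st,ce=cv2.connectedComponentsWithStats(m)
for i in range(1,k):
    if st[i,4]>300: print(st[i],*rect(P[L==i]),np.percentile(z[L==i],[2,50,98]).round(4))
E
```

```text
pos [0.5027 0.3017 0.1444] t 11.32 op 0.762 gf 0.0 F [ 0.   0.5 -0.3] T [ 0.062 -0.031  0.001]
551.7,-313.5,100,104.4 [-60.94, 9.84, 4.28] [0.3, -0.2, -19.0]
[ 200   47  233  212 2069] [505.9 328.6] [165.1 164. ] 85.4 [0.0253 0.0326 0.0397]
[ 605   84   35  141 2250] [754.6 309.9] [112.6  25.3] -78.6 [0.0253 0.0325 0.0367]
[ 291   93   48  210 8757] [501.6 291.5] [178.6  35.7] 85.4 [0.0319 0.0345 0.036 ]
```

The lopsided beam lies flat and centred in the tray. Next is beam B.

>>> carry_out(
  moves=[
    [[-5,0.8,0,0,0,-2],[-11,1.8,0,0,0,-4],[-17,2.8,0,0,0,-6],[-23,3.8,0,0,0,-8],[-29,4.8,0,0,0,-10],[-35,5.8,0,0,0,-12],[-41,6.8,1,0,0,-14],[-47,7.8,2,0,0,-16],[-53,8.8,3,0,0,-18],[-58,9.4,4,0,0,-19]],
  ],
  grip=8.5,
)

```text
time_s: 12.62
eef_pos: [0.5473, -0.2867, 0.0984]
tcp_rot: [-0.001, 0.613, 0.79, 0.0]
wrist_force: [0.9, -0.3, 0.9]
opening: 0.997
gripper_force: 0.0
```

>>> carry_out(
  moves=[
    [[-3,0.1,0,0,0,0],[-3,0.1,0,0,0,0],[-3,0.1,0,0,0,0]],
  ],
)

```text
time_s: 13.0
eef_pos: [0.5558, -0.3125, 0.0993]
tcp_rot: [-0.001, 0.613, 0.79, 0.0]
wrist_force: [0.1, -0.1, 0.1]
opening: 0.997
gripper_force: 0.0
```

```bash
python3 - <<'E'
from bench import cams;import cv2;from h import *
c=cams.read_camera("wrist");P=cloud(c);z=P[...,2]
m=((z>.024)&(z<.035)).astype(np.uint8);k,L,st,ce=cv2.connectedComponentsWithStats(m)
for i in range(1,k):
    if st[i,4]>300: print(st[i],*rect(P[L==i]))
E
python3 go.py 551.7,-313.5,4,104.4
```

```text
[  281    73    58   249 12868] [ 552.  -313.7] [179.2  36.2] -75.6
[ 500  235  106   89 4446] [ 741.  -326.2] [76.2 37.1] 73.1
pos [ 0.556  -0.3122  0.0997] t 13.05 op 0.995 gf 0.0 F [-0.1  0.7  0.7] T [ 0.018 -0.046  0.005]
551.7,-313.5,4,104.4 [-0.03, -0.44, 9.57] [-0.1, -0.1, -0.0]
```

>>> carry_out(
  moves=[
    [[0,-0.4,3,0,0,0],[0,-0.4,7,0,0,0],[0,-0.4,9,0,0,0],[0,-0.4,9.6,0,0,0],[0,-0.4,9.6,0,0,0]],
  ],
)

```text
time_s: 13.68
eef_pos: [0.5529, -0.3143, 0.0051]
tcp_rot: [0.0, 0.613, 0.79, 0.0]
wrist_force: [0.2, 0.0, -0.5]
opening: 0.995
gripper_force: 0.0
```

>>> carry_out(
  moves=[
    [[0,0,0,0,0,0],[0,0,0,0,0,0],[0,0,0,0,0,0],[0,0,0,0,0,0],[0,0,0,0,0,0],[0,0,0,0,0,0],[0,0,-2,0,0,0],[0,0,-6,0,0,0],[0,0,-9,0,0,0],[0,0,-9,0,0,0]],
  ],
  grip=2,
  newtons=80,
)

```text
time_s: 14.92
eef_pos: [0.5535, -0.315, 0.0978]
tcp_rot: [0.002, 0.613, 0.79, 0.0]
wrist_force: [-0.4, -0.0, -1.8]
opening: 0.406
gripper_force: 80.3
```

```bash
python3 go.py 517.3,21.5,80,78.8
```

```text
pos [ 0.5535 -0.315   0.0978] t 14.93 op 0.406 gf 80.3 F [-0.4 -0.  -1.8] T [ 0.026 -0.002  0.056]
517.3,21.5,80,78.8 [33.5, 4.83, 1.69] [0.2, 0.1, 25.6]
```

>>> carry_out(
  moves=[
    [[5,0.7,0,0,0,4],[11,1.6,0,0,0,9],[17,2.4,0,0,0,14],[23,3.3,0,0,0,19],[28,4,0,0,0,24],[32,4.6,1,0.1,0,25.6],[33.5,4.8,1.7,0.2,0.1,25.6],[33.5,4.8,1.7,0.2,0.1,25.6],[33.5,4.8,1.7,0.2,0.1,25.6],[33.5,4.8,1.7,0.2,0.1,25.6]],
  ],
)

```text
time_s: 16.18
eef_pos: [0.5163, 0.0209, 0.0778]
tcp_rot: [-0.002, 0.773, 0.634, -0.001]
wrist_force: [-0.7, 0.5, -1.8]
opening: 0.405
gripper_force: 80.3
```

```bash
python3 go.py 517.3,21.5,40.6,78.8; python3 tilt.py t2
```

```text
pos [0.5163 0.0209 0.0778] t 16.18 op 0.405 gf 80.3 F [-0.7  0.5 -1.8] T [-0.043  0.01   0.02 ]
517.3,21.5,40.6,78.8 [0.08, 0.1, 3.72] [-0.2, -0.1, -0.1]
side [(np.float64(-0.08), 0.1046), (np.float64(-0.06), 0.0853), (np.float64(-0.04), 0.1034), (np.float64(0.02), 0.1052), (np.float64(0.04), 0.1045), (np.float64(0.06), 0.1048), (np.float64(0.08), 0.0963)]
scene [(np.float64(-0.1), 0.1018), (np.float64(-0.08), 0.1017), (np.float64(-0.06), 0.1008), (np.float64(0.02), 0.1017), (np.float64(0.04), 0.1022), (np.float64(0.06), 0.102), (np.float64(0.08), 0.1003)]
```

>>> carry_out(
  moves=[
    [[0,0.1,1.5,0,0,0],[0,0.1,2.8,0,0,0],[0,0.1,3.3,0,0,0],[0,0.1,3.5,0,0,0],[0,0.1,3.65,0,0,0],[0,0.1,3.65,0,0,0],[0,0.1,3.65,0,0,0]],
  ],
)

```text
time_s: 17.15
eef_pos: [0.5171, 0.0219, 0.0415]
tcp_rot: [-0.002, 0.773, 0.634, -0.001]
wrist_force: [-0.5, 0.2, 0.5]
opening: 0.402
gripper_force: 80.5
```

>>> carry_out(
  moves=[
    [[0,0,0.03,0,0,0],[0,0,0.03,0,0,0]],
  ],
)

```text
time_s: 17.4
eef_pos: [0.5171, 0.0219, 0.0414]
tcp_rot: [-0.002, 0.773, 0.634, -0.0]
wrist_force: [-2.0, 1.4, 7.3]
opening: 0.405
gripper_force: 81.3
```

>>> carry_out(
  moves=[
    [[0,0,0,0,0,0],[0,0,0,0,0,0],[0,0,0,0,0,0],[0,0,0,0,0,0],[0,0,0,0,0,0],[0,0,0,0,0,0],[0,0,0,0,0,0]],
  ],
  grip=6.5,
)

```text
time_s: 18.27
eef_pos: [0.5169, 0.0219, 0.0409]
tcp_rot: [-0.002, 0.773, 0.634, -0.001]
wrist_force: [0.5, -0.1, -0.1]
opening: 0.761
gripper_force: 0.0
```

```bash
python3 tilt.py t3; python3 go.py
```

```text
side [(np.float64(-0.08), 0.0697), (np.float64(-0.04), 0.0691), (np.float64(0.02), 0.0676), (np.float64(0.04), 0.068), (np.float64(0.06), 0.0681), (np.float64(0.08), 0.0637)]
scene [(np.float64(-0.1), 0.0653), (np.float64(-0.08), 0.0651), (np.float64(-0.06), 0.0657), (np.float64(0.02), 0.0655), (np.float64(0.04), 0.0658), (np.float64(0.06), 0.0652), (np.float64(0.08), 0.0641)]
pos [0.5169 0.0219 0.0409] t 18.38 op 0.76 gf 0.0 F [0.1 0.2 0.3] T [-0.034 -0.01  -0.003]
```

Beam B stays level. I'll withdraw straight up, then check its centring.

>>> carry_out(
  moves=[
    [[0,0,-1,0,0,0],[0,0,-3,0,0,0],[0,0,-6,0,0,0],[0,0,-11,0,0,0],[0,0,-16,0,0,0],[0,0,-18,0,0,0],[0,0,-18,0,0,0],[0,0,-18,0,0,0]],
  ],
)

```text
time_s: 19.38
eef_pos: [0.5171, 0.0216, 0.2201]
tcp_rot: [-0.002, 0.773, 0.634, -0.001]
wrist_force: [0.4, -0.5, -0.3]
opening: 0.759
gripper_force: 0.0
```

```bash
python3 tilt.py t4;python3 go.py; python3 - <<'E'
from bench import cams;import cv2;from h import *
for n in("wrist","scene"):
    c=cams.read_camera(n);P=cloud(c);z=P[...,2]
    b=(abs(P[...,0]-.517)<.12)&(abs(P[...,1]-.02)<.14)
    for lo,hi in((.058,.075),(.0055,.0125)):
        m=((z>lo)&(z<hi)&b).astype(np.uint8);k,L,st,ce=cv2.connectedComponentsWithStats(m)
        for i in range(1,k):
            if st[i,4]>200: print(n,lo,st[i,4],*rect(P[L==i]))
E
```

```text
side [(np.float64(-0.1), 0.0672), (np.float64(-0.08), 0.0686), (np.float64(-0.06), 0.0685), (np.float64(-0.04), 0.0683), (np.float64(0.02), 0.0677), (np.float64(0.04), 0.0685), (np.float64(0.06), 0.0685), (np.float64(0.08), 0.0615)]
scene [(np.float64(-0.1), 0.0653), (np.float64(-0.08), 0.0652), (np.float64(-0.06), 0.0654), (np.float64(-0.04), 0.0658), (np.float64(0.02), 0.065), (np.float64(0.04), 0.0657), (np.float64(0.06), 0.0655), (np.float64(0.08), 0.064)]
pos [0.5171 0.0215 0.2198] t 19.48 op 0.763 gf 0.0 F [0.3 0.6 0.1] T [-0.049 -0.009  0.045]
wrist 0.058 7109 [518.1  22.9] [178.4  36.1] 78.8
wrist 0.0055 6124 [518.5  19.7] [199.7  80. ] 79.0
scene 0.058 1111 [516.6  24.1] [179.5  36.9] 78.5
scene 0.0055 1034 [517.1  21.4] [199.7  79.9] 78.7
```

View pics/t4.png

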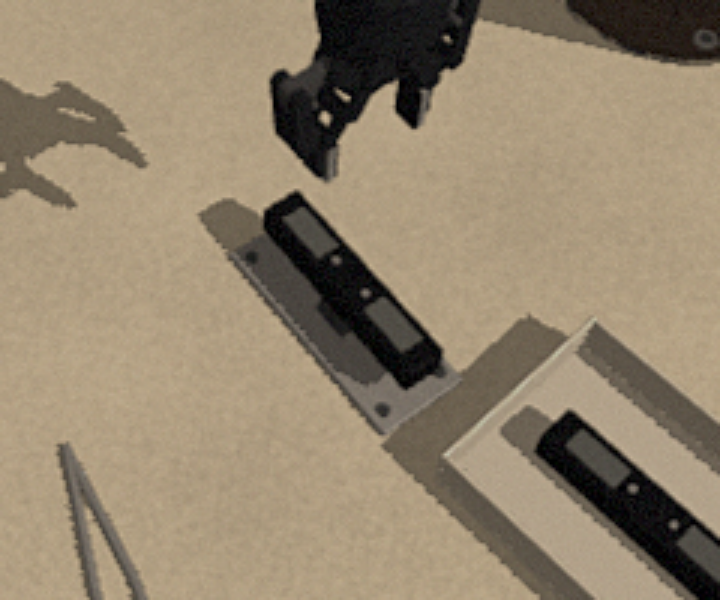

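The picture shows beam B level on the knife edge at crop (350,290), about 3 mm off centre and within the 8 mm allowed. The lopsided beam lies flat in the tray at (630,490), and the gripper is clear of both. I'm handing in.

```bash
python3 -c "
from bench import order;print(order.job_done())"
```

```text
the job is handed in; nothing more can be done
None
```

The job is handed in at about 20 s of the 72 s allowed: the true beam balances level on the knife edge, about 3 mm off centre (8 mm allowed), and the lopsided one lies flat in the big white tray.

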